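# Load the sample bottles and hold the filter selector at the third click

### The arm

A 7-joint arm with a two-finger parallel gripper is mounted at the origin on the work surface. World frame = base frame: x ahead of the robot, y to its left, z up, the work surface at z = 0. Lengths are in mm, angles in rad, forces in N, time in s.
With the tool pointing down it reaches from about 400 to 850 mm from the base axis. Payload 4.5 kg.
Tool frame: the origin (TCP) lies at the very end of the fingers, on their centre line; the grasp point (between the pads) lies 19 mm behind it; z points along the fingers, y is the direction in which the jaws open and shut (so a half turn about z gives the same grasp; the last joint's range is limited). The gripper opens to 85 mm and grips with 20 to 120 N. Pads are 22 mm wide; open, the fingers measure 114 mm over their backs; the gripper's body (76 mm by 85 mm) begins 54 mm behind the grasp point. The pads swing forward as they close: fully open they stand 13 mm farther back than shut.
Start: joints at [-1.3, 0.689, -0.195, 1.565, 0.157, 0.902, -0.215], TCP at [146.599, 607.59, 208.417] pointing down, gripper open.
Joint ranges: [-3.01, 3.01], [-0.46, 2.08], [-1.47, 1.51], [0.13, 2.56], [-1, 4.14], [0.04, 2.09], [-2.66, 2.66]. Speed limits (rad/s): [2.57, 2.57, 3.14, 3.14, 3.14, 3.14, 3.14].

### API

Orientations are given as a rotation vector (axis times angle).
In Python, from bench import manip gives the robot as it stands.
- The arm moves only by the shell command python3 -m pendant 'ROWS' [OPENING] [FORCE]. ROWS is JSON, a list of rows, each a list of 2 entries, a list of its own where there are three numbers: the shift along the tool's x, y, z normalised to -1 to 1, where 1 is 25 mm, then the turn, a rotation vector about the tool's x, y, z normalised to -1 to 1, where 1 is 4 degrees. In form: [[[x, y, z], [wx, wy, wz]], ...]. A call has 1 to 12 rows; each row shifts and turns the pose as measured when the row begins, along the tool's axes as they then stand; what a row does not reach is not made up. A row lasts 1/12 s, in which the tool goes at most 41.7 mm and 7.16 degrees, less where a joint would pass 70% of its speed; a pose out of reach is approached as far as the arm can. A call with a number of a shift or a turn outside -1 to 1 is refused whole. A call with a gripper value outside its range is refused whole. OPENING is the opening, from 0 (shut) to 1 (fully open), set as the call begins (- or left out, the last holds). The fingers move at their own pace and stop on an object; FORCE is the grip in N (left out, the last holds). Time passes only in rows, so rows that do not move let the fingers close. It gives the time, the measured TCP pose, the force and the opening at its end, in the units of the state.
- manip.get_state(): the state, without advancing time (a new reading comes with each control period).
- manip.grab_frame(name): name is "side" or "top" or "wrist"; returns a dict with "image" (400x640x3 uint8, blue, green, red), "range_z" (400x640 float32, mm along the optical axis (not along the pixel's ray), 0 where there is no reading), "K" (3x3 intrinsics, pixels), "k1" (the pictures are not rectified: a ray, as slopes to the right and down, at radius r is drawn at 1 + k1 r^2 times it, then the intrinsics apply), "rvec" (rotation vector, rad) and "tvec" (3), from world to camera coordinates, as OpenCV has them. Camera axes: x right, y down, z forward; pixel columns grow to the right and rows downward; lengths in mm; the calibration is good to about 2 mm. A picture is of the moment at which its call begins.
- manip.hand_in(): hands the job in, once; it reports no verdict.
The state is a dict: "t": time; "q": joint angles; "joint_vel": joint speeds; "joint_efforts": joint torques, N m; "tool_pos": TCP position; "orientation": TCP orientation; "force": force on the tool from outside, world axes, zero at the start; "ft_torque": the same for the moment, N m; "grip_width": finger opening in mm.
Only numpy, scipy, OpenCV 4.12 (cv2) and the standard library are available. Lean on these libraries where they do the work, as an engineer would, in place of code of your own. Each camera call takes 0.05 s, during which the arm holds its last target.

### The job

Stand the two blue-capped sample bottles upright in empty cells of the white divided crate, one per cell, setting them down rather than dropping them, and leave the red-capped bottles and the beaker where they are. Then take the blue selector knob on the reader, and turn it clockwise from rest to its third click (75 degrees) without running on to the fourth. It springs back if let go, so finish while still holding it steadily at the third click.

Things in the scene. Friction and masses are not known exactly. Their poses are not given: they have to be found in the camera images.
- sample_a_mid (a point): a sample bottle to load: 105 mm tall glass bottle, 40 mm diameter up to 75 mm, then a shoulder and a blue cap 37 mm wide; about 0.11 kg; this point is its centre, half-way up, z along the bottle's axis. Stands on the table at first; grip it above its middle (about 65 mm up), so that the fingers stay clear of the crate's walls
- sample_a: the same bottle sample_a, origin at the centre of its underside
- sample_b_mid (a point): a sample bottle to load: 105 mm tall glass bottle, 40 mm diameter up to 75 mm, then a shoulder and a blue cap 37 mm wide; about 0.11 kg; this point is its centre, half-way up, z along the bottle's axis. Stands on the table at first; grip it above its middle (about 65 mm up), so that the fingers stay clear of the crate's walls
- sample_b: the same bottle sample_b, origin at the centre of its underside
- standard_1_mid (a point): bystander: 105 mm tall glass bottle, 40 mm diameter up to 75 mm, then a shoulder and a red cap 37 mm wide; about 0.11 kg; this point is its centre, half-way up, z along the bottle's axis. Already stands in one of the crate's cells
- standard_1: the same bottle standard_1, origin at the centre of its underside
- standard_2_mid (a point): bystander: 105 mm tall glass bottle, 40 mm diameter up to 75 mm, then a shoulder and a red cap 37 mm wide; about 0.11 kg; this point is its centre, half-way up, z along the bottle's axis. Already stands in one of the crate's cells
- standard_2: the same bottle standard_2, origin at the centre of its underside
- standard_3_mid (a point): bystander: 105 mm tall glass bottle, 40 mm diameter up to 75 mm, then a shoulder and a red cap 37 mm wide; about 0.11 kg; this point is its centre, half-way up, z along the bottle's axis. Already stands in one of the crate's cells
- standard_3: the same bottle standard_3, origin at the centre of its underside
- control_mid (a point): bystander: 105 mm tall glass bottle, 40 mm diameter up to 75 mm, then a shoulder and a red cap 37 mm wide; about 0.11 kg; this point is its centre, half-way up, z along the bottle's axis. Stands on the table among the sample bottles
- control: the same bottle control, origin at the centre of its underside
- free_cell_1 (a point): centre of the floor of an empty cell of the crate, marked by a flat round grey pad (look only), 4 mm above the table. Three of the six cells are empty, which ones varies; two get a bottle, either bottle in either
- free_cell_2 (a point): centre of the floor of an empty cell of the crate, marked by a flat round grey pad (look only), 4 mm above the table. Three of the six cells are empty, which ones varies; two get a bottle, either bottle in either
- free_cell_3 (a point): centre of the floor of an empty cell of the crate, marked by a flat round grey pad (look only), 4 mm above the table. Three of the six cells are empty, which ones varies; two get a bottle, either bottle in either
- crate: white divided crate fixed to the table, 156 mm (its x) by 226 mm (its y), 28 mm high, origin at the centre of its underside; 2 cells along x by 3 along y, 70 mm apart, each 54 by 54 mm inside, walls 16 mm thick, floor 4 mm thick
- reader: white box 170 x 170 x 80 mm fixed to the table, the filter reader, with the selector in the middle of its top; origin at the centre of its underside. White dots on a black disc mark rest (larger dot, towards its -x side) and the five clicks, clockwise
- selector_grip (a point): on the vertical axis of the blue selector knob, at the height to grip, 118 mm above the table; turns with the knob. The knob is an upright bar 46 mm long, 14 mm wide, its top 12 mm above this point, on a grey disc 44 mm wide whose top lies 28 mm below this point; the bar's length runs along this point's x axis and its white pointer is at the -x end. Grip it across its 14 mm width, from above
- selector (a joint): angle of the selector in rad, 0 at rest, growing as it turns clockwise seen from above. A click every 25 degrees (0.436 rad): first 0.436, second 0.873, third 1.309, fourth 1.745, fifth and end 2.182. A spring drives it back to rest, with 0.08 N m at rest to 0.12 N m at the third click; the clicks add and take away 0.06 N m, too weak to hold it, so it runs back to rest when let go
- beaker: bystander: open glass beaker, 64 mm wide, 85 mm high, standing towards the back left; origin at the centre of its underside
Things that resemble listed ones, but are neither listed nor needed, are in the scene too. What is shaped like the standard_3 but yellow is not meant.

How it is judged (in metres and radians):
On the way, in this order (a step that is already met when the one before it is completed fails the run):
1. both sample bottles stand in cells of the crate, let go, the selector still at rest (x of sample_a_mid in the frame of crate between -0.062 and 0.062 m and y of sample_a_mid in the frame of crate between -0.097 and 0.097 m and z of sample_a_mid in the frame of crate between 0.0525 and 0.0605 m and angle between each of sample_a_mid, sample_b_mid's own z axis and vertical below 0.12 rad and linear speed of each of sample_a, sample_b below 0.03 m/s and contact force between the fingers and sample_a below 0.1 N and x of sample_b_mid in the frame of crate between -0.062 and 0.062 m and y of sample_b_mid in the frame of crate between -0.097 and 0.097 m and z of sample_b_mid in the frame of crate between 0.0525 and 0.0605 m and contact force between the fingers and sample_b below 0.1 N and value of joint selector below 0.2 rad), for 0.2 s.
2. the selector is held by the fingers at the third click (value of joint selector between 1.179 and 1.439 rad and contact force between the fingers and selector above 1 N), for 0.3 s.
At the end, for the whole second after the job is handed in: Both blue-capped bottles stand on the floor of the crate's cells (within 4 mm of their resting height, tilted less than 0.12 rad, still, not touched by the fingers), and the fingers hold the selector (contact over 1 N) still, within 0.13 rad (7.5 degrees) of the third click at 1.309 rad (all of step 2 and x of sample_a_mid in the frame of crate between -0.062 and 0.062 m and y of sample_a_mid in the frame of crate between -0.097 and 0.097 m and z of sample_a_mid in the frame of crate between 0.0525 and 0.0605 m and angle between each of sample_a_mid, sample_b_mid's own z axis and vertical below 0.12 rad and linear speed of each of sample_a, sample_b below 0.03 m/s and contact force between the fingers and sample_a below 0.1 N and x of sample_b_mid in the frame of crate between -0.062 and 0.062 m and y of sample_b_mid in the frame of crate between -0.097 and 0.097 m and z of sample_b_mid in the frame of crate between 0.0525 and 0.0605 m and contact force between the fingers and sample_b below 0.1 N and velocity of joint selector between -0.1 and 0.1 rad/s); the arm keeps its last pose, push and grip.
It fails at once if a red-capped bottle is moved more than 20 mm or tipped (distance of any of standard_1, standard_2, standard_3, control from where it was at the start of the episode above 0.02 m or angle between any of standard_1, standard_2, standard_3, control's own z axis and vertical above 0.3 rad).
It fails at once if the beaker is moved more than 20 mm or tipped (distance of beaker from where it was at the start of the episode above 0.02 m or angle between beaker's own z axis and vertical above 0.3 rad).
It fails at once if a sample bottle is dropped or thrown (out of the fingers at more than 0.8 m/s, a fall of some 30 mm) ((linear speed of sample_a above 0.8 m/s and contact force between the fingers and sample_a below 0.1 N) or (linear speed of sample_b above 0.8 m/s and contact force between the fingers and sample_b below 0.1 N)).
It fails at once if the selector is turned on past the third click, more than 16 degrees beyond it (value of joint selector above 1.6 rad).
It also fails if it takes over 67 s, if anything falls off the work surface, if the arm or the gripper's body presses on something with over 40 N, if the wrist force passes 120 N, or if a joint passes its speed limit or range.

## Working session

There is one attempt and no reset: what is moved stays moved. The work goes in short steps, Python scripts to look and compute and a shell command to move; the robot and the scene stay as the last step left them, time stands still between calls to the robot, and variables do not carry over. Pictures are saved under pics/ and viewed, and the job is handed in when it is done.

```bash
mkdir -p pics; ls; python3 - <<'E'
from bench import manip
import cv2
s=manip.get_state()
print(s)
for n in("side","top","wrist"):
    f=manip.grab_frame(n); cv2.imwrite(f"pics/{n}0.png",f["image"]); print(n,f["K"],f["k1"],f["rvec"],f["tvec"],(f["range_z"]>0).mean())
E
```

```text
pics
{'t': 0.0, 'q': array([-1.30024568,  0.69000055, -0.19450728,  1.56634646,  0.1572948 ,
        0.90252035, -0.21505844]), 'joint_vel': array([ 6.93232518e-04,  7.74136733e-04, -2.18849467e-04,  9.36134283e-05,
        9.92070744e-04,  2.32748803e-04, -2.21755650e-04]), 'joint_efforts': array([ 6.54309370e-04, -5.39597511e+01, -1.26637068e+00, -1.58538866e+01,
        9.09437367e-03,  9.42137005e-03,  7.89514417e-06]), 'tool_pos': array([146.4826185 , 606.86986095, 207.5729454 ]), 'orientation': array([-3.70825158e-01, -3.11954399e+00,  2.95579733e-03]), 'force': array([ 0.80193904, -0.17317186, -0.30677943]), 'ft_torque': array([0.03077695, 0.02185818, 0.0759578 ]), 'grip_width': 85.32417367962746}
side [[393.34511545   0.         317.45279575]
 [  0.         393.34511545 199.32646268]
 [  0.           0.           1.        ]] 0.005757546212767087 [ 2.09876592 -0.19944308  0.11391238] [-555.3693391   137.96083805  888.15795552] 0.99606640625
top [[370.21677589   0.         318.78641909]
 [  0.         370.21677589 206.96751554]
 [  0.           0.           1.        ]] -0.010522631123195857 [ 2.1650208  -2.15835387  0.0937192 ] [  8.8722889  572.86426336 922.93433557] 0.995859375
wrist [[296.85110253   0.         315.9779982 ]
 [  0.         296.85110253 202.13683534]
 [  0.           0.           1.        ]] -0.05216722452226415 [-2.27347475 -1.78915858 -0.26952239] [-623.20022227  -37.10082694  380.44308416] 0.9960078125
```

View pics/top0.png

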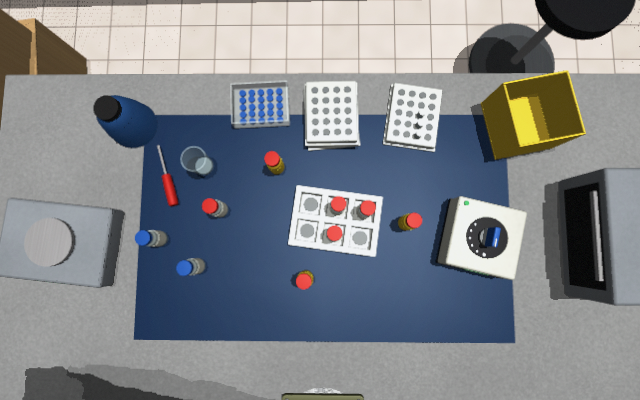

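View pics/side0.png

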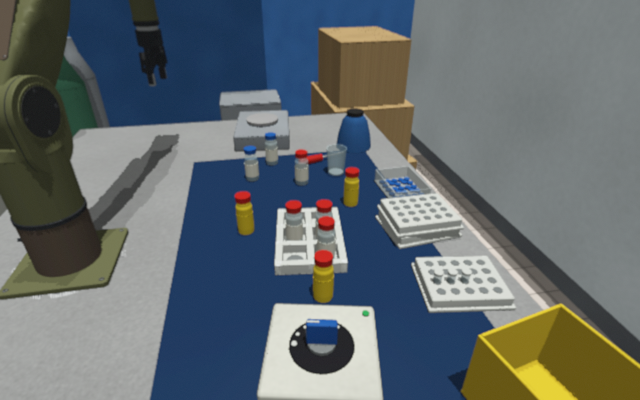

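View pics/wrist0.png

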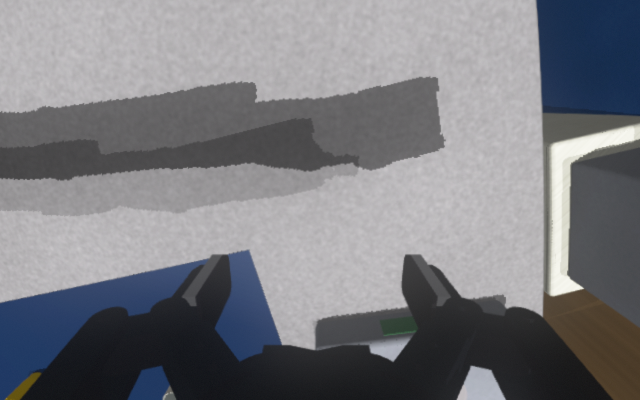

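```bash
cat > h.py <<'E'
from bench import manip
import cv2, numpy as np
def cam(n):
    f=manip.grab_frame(n); R,_=cv2.Rodrigues(np.array(f["rvec"],float)); f["R"]=R; f["t3"]=np.array(f["tvec"],float).ravel(); return f
def slopes(f,uv):
    K=np.array(f["K"]); d=(np.atleast_2d(uv).astype(float)-K[:2,2])/np.diag(K)[:2]; s=d.copy()
    for _ in range(20): s=d/(1+f["k1"]*(s**2).sum(1,keepdims=True))
    return s
def pts(f,mask):
    v,u=np.nonzero(mask); z=f["range_z"][v,u]; ok=z>0; u,v,z=u[ok],v[ok],z[ok]
    s=slopes(f,np.c_[u,v]); c=np.c_[s*z[:,None],z]; return (c-f["t3"])@f["R"], np.c_[u,v]
def onplane(f,uv,zw):
    s=slopes(f,uv); d=np.c_[s,np.ones(len(s))]@f["R"]; o=-f["R"].T@f["t3"]
    return o+d*((zw-o[2])/d[:,2:])
def proj(f,p):
    c=np.atleast_2d(p)@f["R"].T+f["t3"]; s=c[:,:2]/c[:,2:]; s=s*(1+f["k1"]*(s**2).sum(1,keepdims=True))
    K=np.array(f["K"]); return s*np.diag(K)[:2]+K[:2,2]
def hsv(f): return cv2.cvtColor(f["image"],cv2.COLOR_BGR2HSV)
def blobs(m,amin=20):
    n,l,st,ce=cv2.connectedComponentsWithStats(m.astype(np.uint8)); return [(l==i,st[i],ce[i]) for i in range(1,n) if st[i,4]>=amin]
E
python3 - <<'E'
from h import *
f=cam("top"); H=hsv(f)
for name,m in (("blue",(H[...,0]>100)&(H[...,0]<125)&(H[...,1]>150)&(H[...,2]>110)),("red",((H[...,0]<8)|(H[...,0]>172))&(H[...,1]>150)&(H[...,2]>100))):
    for b,st,ce in blobs(m,15):
        P,uv=pts(f,b); top=P[P[:,2]>P[:,2].max()-8]
        # top face outline by plane casting
        zt=105; Q=onplane(f,uv[P[:,2]>P[:,2].max()-8],zt)
        print(name,ce.round(),st[4],"zmax",P[:,2].max().round(),"mean",top.mean(0).round(1),"mid",((Q.min(0)+Q.max(0))/2).round(1),"ext",np.ptp(Q,0).round())
# crate rough: white pixels z 15..35
P,uv=pts(f,np.ones((400,640),bool))
w=(f["image"].min(2)>170)[uv[:,1],uv[:,0]]
for zl,zh,nm,sel in ((22,34,"crate",(P[:,1]>-250)&(P[:,1]<200)&(P[:,0]>400)&(P[:,0]<640)),(74,88,"reader",(P[:,1]<-250)&(P[:,1]>-650)&(P[:,0]<720))):
    q=P[w&sel&(P[:,2]>zl)&(P[:,2]<zh)]; r=cv2.minAreaRect(q[:,:2].astype(np.float32)); print(nm,len(q),np.median(q[:,2]),r)
E
```

```text
blue [270.  95.] 55 zmax 18.0 mean [875.1 145.2  13.8] mid [841.9 131.2 105. ] ext [28. 12.  0.]
blue [279. 103.] 117 zmax 14.0 mean [857.  119.4   9.1] mid [817.9 106.5 105. ] ext [76. 13.  0.]
blue [243. 105.] 122 zmax 12.0 mean [853.9 219.3   8.8] mid [814.3 197.1 105. ] ext [74. 14.  0.]
blue [251.  96.] 55 zmax 18.0 mean [873.6 195.1  13.2] mid [839.5 175.5 105. ] ext [28. 13.  0.]
blue [261. 104.] 118 zmax 14.0 mean [855.1 169.4   9.2] mid [815.5 151.8 105. ] ext [76. 16.  0.]
blue [122. 111.] 186 zmax 124.0 mean [790.6 496.3 117.4] mid [802.9 510.1 105. ] ext [64. 35.  0.]
blue [270. 109.] 52 zmax 18.0 mean [835.3 143.1  13.3] mid [805.1 129.3 105. ] ext [30. 10.  0.]
blue [252. 110.] 51 zmax 17.0 mean [834.3 193.1  13.7] mid [804.  174.5 105. ] ext [28. 12.  0.]
blue [496. 235.] 90 zmax 134.0 mean [ 499.2 -394.4  129. ] mid [ 496.7 -404.9  105. ] ext [44. 20.  0.]
blue [142. 237.] 182 zmax 108.0 mean [492.1 428.2 104.1] mid [492.6 428.2 105. ] ext [33. 34.  0.]
blue [183. 268.] 208 zmax 109.0 mean [422.1 326.  104.1] mid [421.7 325.1 105. ] ext [35. 33.  0.]
red [271. 158.] 1
[... 344 characters left out ...]
69.8 105. ] ext [34. 36.  0.]
red [367. 208.] 174 zmax 113.0 mean [ 564.1 -105.1  108.4] mid [ 564.1 -104.5  105. ] ext [31. 33.  0.]
red [414. 220.] 183 zmax 108.0 mean [ 535.1 -214.3  104.2] mid [ 534.8 -214.5  105. ] ext [33. 33.  0.]
red [334. 233.] 171 zmax 113.0 mean [504.6 -26.5 108.6] mid [504.9 -26.5 105. ] ext [31. 33.  0.]
red [303. 281.] 189 zmax 108.0 mean [392.6  45.5 104.2] mid [392.3  45.5 105. ] ext [32. 33.  0.]
crate 2528 27.185610742891193 ((539.8776245117188, -31.515892028808594), (224.68377685546875, 155.19825744628906), 82.30158233642578)
reader 3419 79.26781948561852 ((496.4792785644531, -394.5757751464844), (168.06716918945312, 167.06324768066406), 76.39241790771484)
```

```bash
python3 - <<'E'
from h import *
a=cv2.imread("pics/top0.png")
cv2.imwrite("pics/t_crop.png",cv2.resize(a[180:290,130:530],None,fx=2,fy=2,interpolation=cv2.INTER_CUBIC))
cv2.imwrite("pics/t_crop2.png",cv2.resize(a[180:290,420:540],None,fx=5,fy=5,interpolation=cv2.INTER_CUBIC))
E
```

```text
(no output)
```

View pics/t_crop.png

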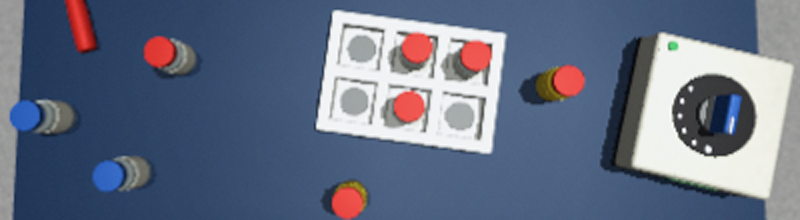

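View pics/t_crop2.png

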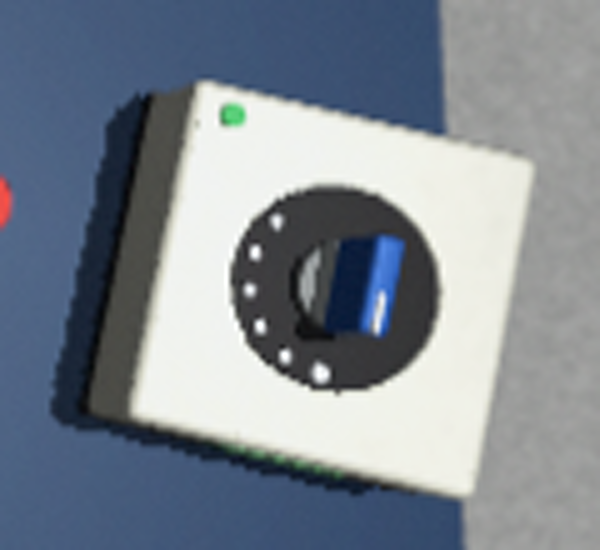

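Candidates: the blue-capped clear bottles at top-view (142,237) and (183,268), the blue vials in the rack (260,104), the dark-blue flask (122,111) and the blue knob (496,235). Only the two clear bottles fit: cap tops at about 105 mm, caps about 34 mm wide. The clear red-capped bottle at (209,205) is the control. The red-capped yellow bottles at (271,158), (414,220) and (303,281) are decoys. The empty cells (grey pads) are at (311,204), (307,230) and (360,237). I'll check the samples against the side view and in a close crop.

```bash
cat > plan.py <<'E'
import sys
from h import *
from scipy.spatial.transform import Rotation as Ro
def plan(x,y,z,yawjaw=None):
    s=manip.get_state(); R=Ro.from_rotvec(s["orientation"]); M=R.as_matrix()
    d=np.array([x,y,z])-s["tool_pos"]
    cur=np.degrees(np.arctan2(M[1,1],M[0,1]))
    yj=cur if yawjaw is None else yawjaw
    yj=cur+((yj-cur+90)%180-90)
    c,sn=np.cos(np.radians(yj)),np.sin(np.radians(yj))
    T=np.array([[-sn,c,0],[c,sn,0],[0,0,-1]])
    if np.linalg.det(T)<0: T[:,0]*=-1
    rv=Ro.from_matrix(M.T@T).as_rotvec(degrees=True)/4
    print("t",round(s["t"],2),"pos",s["tool_pos"].round(1),"jaw",round(cur,1),"tilt",round(np.degrees(np.arccos(-M[2,2])),2),"F",s["force"].round(1),"w",round(s["grip_width"],1),"q7",s["q"][6].round(2))
    print("now-axes shift",(M.T@d/25).round(2),"turn",rv.round(2)," after-turn shift",(T.T@d/25).round(2))
if __name__=="__main__": plan(*[float(a) for a in sys.argv[1:]])
E
python3 plan.py 422 325.7 180 37.3
python3 - <<'E'
from h import *
f=cam("side");t=cam("top")
p=proj(f,np.array([[422,325.7,105],[492.3,428.2,105],[514.7,42.6,4],[584.1,33.2,4],[496.5,-394.6,130]])); im=f["image"].copy()
for q in p: cv2.circle(im,tuple(int(round(v)) for v in q),1,(0,255,0),-1)
print(p.round())
cv2.imwrite("pics/s_chk.png",cv2.resize(im[120:360,200:400],None,fx=2.5,fy=2.5))
E
```

```text
t 0.2 pos [146.5 607.1 207.9] jaw 76.4 tilt 0.07 F [-0.6 -0.2  0.5] w 85.5 q7 -0.22
now-axes shift [-13.35  -8.36   1.13] turn [-0.02  0.01  9.78]  after-turn shift [-15.63   1.94   1.12]
[[250. 147.]
 [270. 133.]
 [295. 224.]
 [322. 223.]
 [322. 321.]]
```

View pics/s_chk.png

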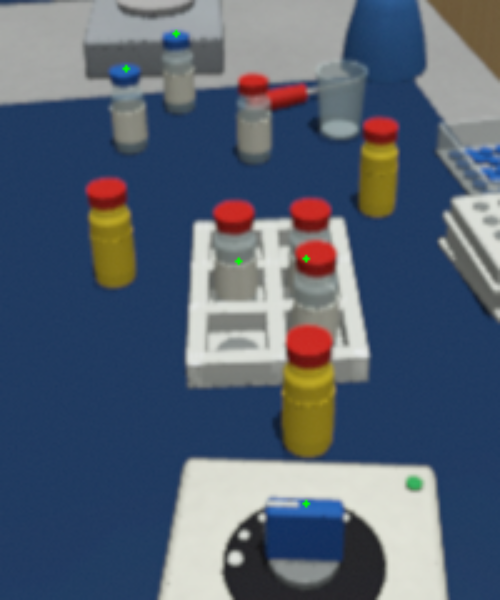

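In the side crop the projected points land on both blue cap tops, (126,69) and (176,34), and on the knob top (306,504), so the measurements agree. Next I turn the jaw and move above sample (422,326).

```bash
python3 -m pendant '[[[0,0,0],[0,0,1]],[[0,0,0],[0,0,1]],[[-1,0,0],[0,0,1]],[[-1,0,0],[0,0,1]],[[-1,0,0],[0,0,1]],[[-1,0,0],[0,0,1]],[[-1,0,0],[0,0,1]],[[-1,0.2,0],[0,0,1]],[[-1,0.2,0],[0,0,1]],[[-1,0.2,0],[0,0,0.8]]]' 1 40; python3 plan.py 422 325.7 180 37.3
```

```text
t: 1.13
tool_pos: [320.2, 497.0, 206.5]
orientation: [-1.438, -2.787, 0.001]
force: [-0.2, 0.2, -0.4]
grip_width: 85.0
t 1.13 pos [320.2 497.  206.5] jaw 35.4 tilt 0.31 F [-0.2  0.2 -0.4] w 85.0 q7 -0.46
now-axes shift [-7.95 -0.65  1.02] turn [-0.04 -0.07 -0.47]  after-turn shift [-7.92 -0.91  1.06]
```

```bash
python3 -m pendant '[[[-1,-0.1,0.1],[0,0,-0.4]],[[-1,-0.1,0.1],[0,0,0]],[[-1,-0.1,0.1],[0,0,0]],[[-1,-0.1,0.1],[0,0,0]],[[-1,-0.1,0.1],[0,0,0]],[[-1,-0.1,0.1],[0,0,0]],[[-1,-0.1,0.1],[0,0,0]],[[-0.9,-0.1,0.2],[0,0,0]]]'; python3 plan.py 422 325.7 120 37.3; python3 - <<'E'
from h import *
f=cam("wrist"); im=f["image"].copy()
for q in proj(f,np.array([[422,325.7,105.],[422,325.7,0]])): cv2.circle(im,tuple(int(round(v)) for v in q),3,(0,255,0),-1); print(q)
cv2.imwrite("pics/w1.png",im)
E
```

```text
t: 1.8
tool_pos: [435.5, 308.7, 184.1]
orientation: [1.436, 2.792, 0.005]
force: [-0.2, -0.2, 0.1]
grip_width: 85.3
t 1.8 pos [435.5 308.7 184.1] jaw 35.6 tilt 0.19 F [-0.2 -0.2  0.1] w 85.3 q7 -0.13
now-axes shift [ 0.87 -0.05  2.56] turn [ 0.05  0.   -0.44]  after-turn shift [ 0.87 -0.02  2.56]
[316.16112282 177.49310715]
[315.77063047 158.35494937]
```

View pics/w1.png

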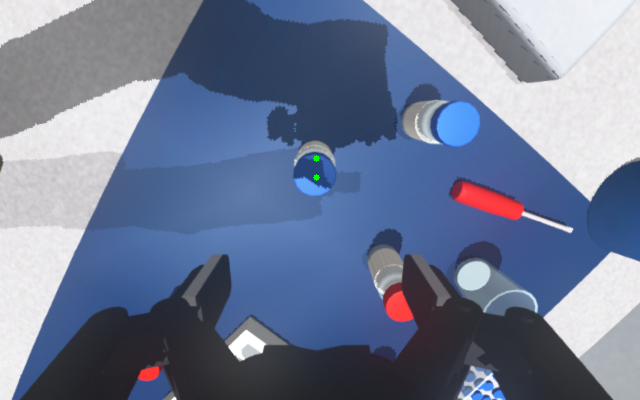

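The wrist view shows the blue cap at (315,174), within 3 px of the predicted (316,177). The arm overshot by about 22 mm, so I correct and come down.

```bash
python3 -m pendant '[[[0.8,0,0],[0,0,-0.4]],[[0,0,0],[0,0,0]],[[0,0,0],[0,0,0]]]'; python3 plan.py 422 325.7 48 37.3
```

```text
t: 2.1
tool_pos: [430.0, 311.4, 182.7]
orientation: [1.425, 2.792, -0.009]
force: [-0.5, -0.5, -0.3]
grip_width: 85.9
t 2.1 pos [430.  311.4 182.7] jaw 35.9 tilt 0.52 F [-0.5 -0.5 -0.3] w 85.9 q7 -0.14
now-axes shift [0.7  0.09 5.38] turn [-0.03  0.13 -0.34]  after-turn shift [0.65 0.09 5.39]
```

```bash
python3 -m pendant '[[[0.5,0.1,0.5],[0,0,-0.2]],[[0.3,0,0.5],[0,0,0]],[[0,0,0.2],[0,0,0]],[[0,0,0],[0,0,0]]]'; python3 plan.py 422 325.7 48 37.3
```

```text
t: 2.43
tool_pos: [421.2, 330.1, 152.8]
orientation: [1.405, 2.8, -0.004]
force: [0.4, 0.6, 0.2]
grip_width: 85.6
t 2.43 pos [421.2 330.1 152.8] jaw 36.7 tilt 0.52 F [0.4 0.6 0.2] w 85.6 q7 -0.17
now-axes shift [-0.12 -0.09  4.19] turn [ 0.02  0.13 -0.15]  after-turn shift [-0.16 -0.08  4.19]
```

```bash
python3 -m pendant '[[[-0.15,-0.1,0.8],[0,0.1,-0.1]],[[0,0,0.8],[0,0,0]],[[0,0,0.8],[0,0,0]],[[0,0,0.8],[0,0,0]],[[0,0,0.6],[0,0,0]],[[0,0,0.2],[0,0,0]],[[0,0,0],[0,0,0]]]'; python3 plan.py 422 325.7 48 37.3
```

```text
t: 3.02
tool_pos: [427.2, 326.4, 53.2]
orientation: [1.398, 2.805, 0.013]
force: [0.2, 0.5, 0.2]
grip_width: 85.4
t 3.02 pos [427.2 326.4  53.2] jaw 37.0 tilt 0.65 F [0.2 0.5 0.2] w 85.4 q7 -0.17
now-axes shift [ 0.11 -0.18  0.2 ] turn [ 0.16  0.04 -0.07]  after-turn shift [ 0.11 -0.18  0.21]
```

```bash
python3 -m pendant '[[[0.1,-0.18,0.15],[0.15,0,0]],[[0,0,0],[0,0,0]],[[0,0,0],[0,0,0]]]'; python3 plan.py 422 325.7 48 37.3;python3 -m pendant '[[[0,0,0],[0,0,0]],[[0,0,0],[0,0,0]],[[0,0,0],[0,0,0]],[[0,0,0],[0,0,0]],[[0,0,0],[0,0,0]],[[0,0,0],[0,0,0]],[[0,0,0],[0,0,0]],[[0,0,0],[0,0,0]]]' 0 40; python3 plan.py 422 325.7 48 37.3; python3 - <<'E'
from h import *
cv2.imwrite("pics/w2.png",cam("wrist")["image"])
E
```

```text
t: 3.27
tool_pos: [423.2, 326.0, 51.2]
orientation: [1.4, 2.808, 0.001]
force: [-0.5, 0.6, 1.0]
grip_width: 85.5
t 3.27 pos [423.2 326.   51.2] jaw 37.0 tilt 0.24 F [-0.5  0.6  1. ] w 85.5 q7 -0.17
now-axes shift [ 0.02 -0.05  0.13] turn [ 0.04  0.05 -0.08]  after-turn shift [ 0.02 -0.05  0.13]
t: 3.93
tool_pos: [424.0, 326.9, 53.9]
orientation: [1.399, 2.807, 0.006]
force: [-0.3, 0.1, 1.0]
grip_width: 35.7
t 3.93 pos [424.  326.9  53.9] jaw 37.0 tilt 0.39 F [-0.3  0.1  1. ] w 35.7 q7 -0.17
now-axes shift [ 0.01 -0.09  0.23] turn [ 0.09  0.04 -0.08]  after-turn shift [ 0.01 -0.09  0.24]
```

View pics/w2.png

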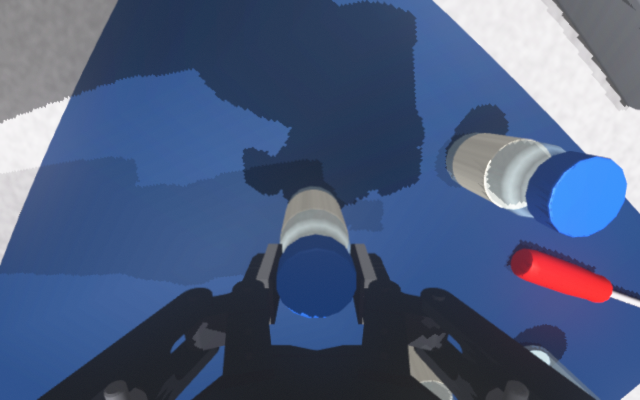

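The jaws read 35.7 mm, but the bottle is 40 mm wide, so the pads are probably on the shoulder at about 73 mm up. I'll reopen, go lower and regrip.

```bash
python3 -m pendant '[[[0,0,0],[0,0,0]],[[0,0,0],[0,0,0]],[[0,0,0],[0,0,0]],[[0,-0.05,0.3],[0,0,0]],[[0,0,0.2],[0,0,0]],[[0,0,0],[0,0,0]],[[0,0,0],[0,0,0]]]' 0.8; python3 plan.py 422 325.7 44 37.3
```

```text
t: 4.57
tool_pos: [423.5, 326.5, 39.8]
orientation: [1.4, 2.806, 0.008]
force: [-0.0, -0.3, 0.8]
grip_width: 68.2
t 4.57 pos [423.5 326.5  39.8] jaw 37.0 tilt 0.44 F [-0.  -0.3  0.8] w 68.2 q7 -0.17
now-axes shift [ 0.01 -0.06 -0.17] turn [ 0.1   0.04 -0.08]  after-turn shift [ 0.01 -0.07 -0.17]
```

```bash
python3 -m pendant '[[[0,-0.05,-0.1],[0.1,0,0]],[[0,0,0],[0,0,0]],[[0,0,0],[0,0,0]],[[0,0,0],[0,0,0]],[[0,0,0],[0,0,0]],[[0,0,0],[0,0,0]],[[0,0,0],[0,0,0]],[[0,0,0],[0,0,0]],[[0,0,0],[0,0,0]]]' 0 40; python3 plan.py 422 325.7 44 37.3
```

```text
t: 5.32
tool_pos: [422.0, 325.3, 42.3]
orientation: [1.401, 2.81, -0.004]
force: [0.1, 0.2, -0.6]
grip_width: 37.7
t 5.32 pos [422.  325.3  42.3] jaw 37.0 tilt 0.2 F [ 0.1  0.2 -0.6] w 37.7 q7 -0.17
now-axes shift [ 0.01  0.01 -0.07] turn [-0.02  0.04 -0.08]  after-turn shift [ 0.01  0.01 -0.07]
```

```bash
python3 -m pendant '[[[0,0,-0.6],[0,0,0]],[[0,0,-0.8],[0,0,0]],[[0,0,-0.8],[0,0,0]],[[0,0,-0.6],[0,0,0]],[[0,0,-0.4],[0,0,0]],[[0,0,0],[0,0,0]]]'; python3 plan.py 584.1 33.2 140 37.3; python3 - <<'E'
from h import *
a=cam("wrist")["image"]; b=cam("side")["image"][80:240,180:380]
cv2.imwrite("pics/w3.png",np.hstack([a[:, 80:560],cv2.resize(b,(320,256))[:,:].copy() if 0 else cv2.copyMakeBorder(cv2.resize(b,(320,256)),0,144,0,0,cv2.BORDER_CONSTANT)]))
E
```

```text
t: 5.82
tool_pos: [420.7, 324.5, 124.1]
orientation: [1.402, 2.811, -0.011]
force: [0.2, 1.2, -2.1]
grip_width: 37.7
t 5.82 pos [420.7 324.5 124.1] jaw 37.0 tilt 0.42 F [ 0.2  1.2 -2.1] w 37.7 q7 -0.16
now-axes shift [-13.24  -1.8   -0.58] turn [-0.09  0.05 -0.07]  after-turn shift [-13.23  -1.86  -0.64]
```

View pics/w3.png

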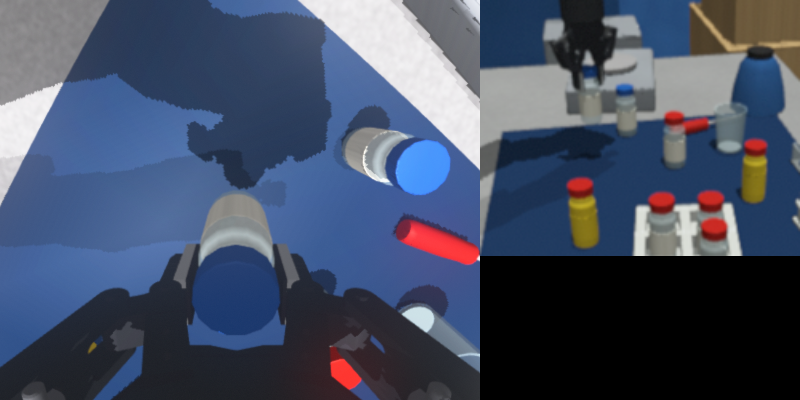

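The bottle is held upright and lifted clear. Wrist view: cap at (235,290) in the crop, between the pads. I carry it to the far-left cell.

```bash
python3 -m pendant '[[[-0.5,-0.1,-0.3],[0,0,0]],[[-0.8,-0.1,-0.3],[0,0,0]],[[-1,-0.2,-0.3],[0,0,0]],[[-1,-0.2,-0.2],[0,0,0]],[[-1,-0.2,-0.2],[0,0,0]],[[-1,-0.2,-0.1],[0,0,0]],[[-1,-0.2,0],[0,0,0]],[[-1,-0.2,0],[0,0,0]],[[-1,-0.2,0],[0,0,0]],[[-0.8,-0.1,0],[0,0,0]],[[-0.6,0,0],[0,0,0]],[[-0.3,0,0],[0,0,0]]]'; python3 plan.py 584.1 33.2 140 37.3
```

```text
t: 6.92
tool_pos: [532.6, 89.7, 144.9]
orientation: [-1.379, -2.802, 0.043]
force: [0.7, -0.2, -1.8]
grip_width: 37.6
t 6.92 pos [532.6  89.7 144.9] jaw 37.6 tilt 1.92 F [ 0.7 -0.2 -1.8] w 37.6 q7 0.28
now-axes shift [-3.05  0.26  0.17] turn [-0.47 -0.07  0.07]  after-turn shift [-3.05  0.27  0.2 ]
```

```bash
python3 -m pendant '[[[-0.7,0.1,0],[-0.3,0,0]],[[-0.7,0.1,0],[-0.1,0,0]],[[-0.6,0,0],[0,0,0]],[[-0.4,0,0],[0,0,0]],[[-0.2,0,0],[0,0,0]],[[0,0,0],[0,0,0]],[[0,0,0],[0,0,0]]]'; python3 plan.py 584.1 33.2 110 37.3
```

```text
t: 7.5
tool_pos: [573.6, 40.1, 137.6]
orientation: [-1.378, -2.804, 0.011]
force: [0.8, 0.8, -1.5]
grip_width: 37.6
t 7.5 pos [573.6  40.1 137.6] jaw 37.7 tilt 1.08 F [ 0.8  0.8 -1.5] w 37.6 q7 0.38
now-axes shift [-0.49  0.18  1.09] turn [-0.2  -0.18  0.09]  after-turn shift [-0.47  0.17  1.1 ]
```

```bash
python3 -m pendant '[[[-0.4,0.15,0.2],[-0.2,-0.15,0]],[[-0.1,0,0],[0,0,0]],[[0,0,0],[0,0,0]]]'; python3 plan.py 584.1 33.2 47 37.3; python3 - <<'E'
from h import *
f=cam("top"); im=cv2.imread("pics/top0.png")
R=cv2.cvtColor(im,cv2.COLOR_BGR2HSV)
m=(R[...,1]<30)&(R[...,2]>120)&(R[...,2]<175)
for b,st,ce in blobs(m[185:255,290:385],60):
    ce=ce+[290,185]; print(ce.round(1),st[4],onplane(f,ce,4).round(1))
c=np.array([[584.1,33.2,4],[514.7,42.6,4]]); print(proj(f,c).round(1))
cv2.imwrite("pics/t3.png",cv2.resize(f["image"][150:270,240:420],None,fx=4,fy=4)); g=cam("side")["image"]
cv2.imwrite("pics/s3.png",cv2.resize(g[130:290,240:400],None,fx=3.5,fy=3.5))
E
```

```text
t: 7.75
tool_pos: [583.5, 35.1, 131.5]
orientation: [-1.378, -2.82, -0.004]
force: [-0.2, 0.8, -1.6]
grip_width: 37.7
t 7.75 pos [583.5  35.1 131.5] jaw 37.9 tilt 0.21 F [-0.2  0.8 -1.6] w 37.7 q7 0.39
now-axes shift [-0.09 -0.03  3.38] turn [ 0.01 -0.05  0.15]  after-turn shift [-0.07 -0.03  3.38]
[310.6 204. ] 138 [[583.2  32.8   4. ]]
[328.1 210.3] 65 [[566.7 -13.6   4. ]]
[354.6 214. ] 65 [[557.1 -83.3   4. ]]
[306.9 230.2] 138 [[514.   42.1   4. ]]
[324.6 237.4] 72 [[495.3  -4.6   4. ]]
[359.6 237.8] 141 [[494.5 -96.    4. ]]
[[310.4 203.7]
 [306.7 229.9]]
```

View pics/s3.png

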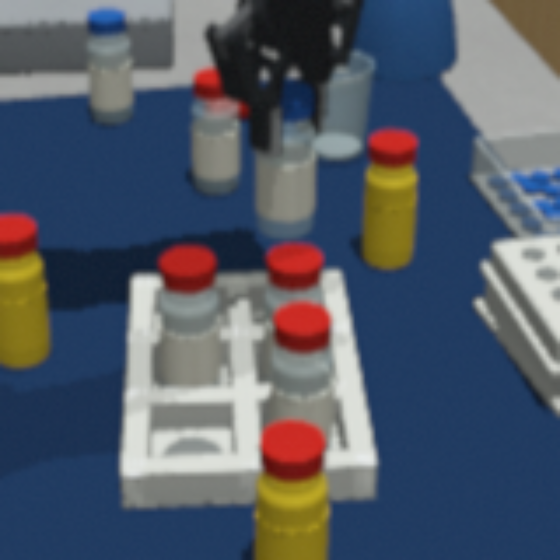

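The pads give cells at (583.2,32.8) and (514.0,42.1), within 1 mm of the crate fit. In the side view the bottle hangs upright over the far-left cell (285,190 in the crop). Lowering now: the resting TCP height should be about 46.

```bash
python3 -m pendant '[[[-0.05,0,0.5],[0,0,0]],[[0,0,0.7],[0,0,0]],[[0,0,0.7],[0,0,0]],[[0,0,0.5],[0,0,0]],[[0,0,0.2],[0,0,0]],[[0,0,0],[0,0,0]]]'; python3 plan.py 583.6 33 47 37.3
```

```text
t: 8.35
tool_pos: [585.4, 37.3, 66.4]
orientation: [1.375, 2.824, 0.01]
force: [0.0, 0.3, -1.0]
grip_width: 37.8
t 8.35 pos [585.4  37.3  66.4] jaw 38.1 tilt 0.36 F [ 0.   0.3 -1. ] w 37.8 q7 0.38
now-axes shift [-0.09 -0.17  0.77] turn [ 0.08 -0.04  0.19]  after-turn shift [-0.09 -0.16  0.78]
```

```bash
python3 -m pendant '[[[-0.09,-0.17,0.25],[0,0,0]],[[0,0,0.2],[0,0,0]],[[0,0,0.1],[0,0,0]],[[0,0,0],[0,0,0]]]'; python3 plan.py 583.6 33 47 37.3
```

```text
t: 8.68
tool_pos: [584.4, 33.0, 53.3]
orientation: [1.374, 2.823, 0.012]
force: [-0.3, -0.3, -1.4]
grip_width: 37.7
t 8.68 pos [584.4  33.   53.3] jaw 38.1 tilt 0.47 F [-0.3 -0.3 -1.4] w 37.7 q7 0.38
now-axes shift [ 0.02 -0.03  0.25] turn [ 0.12 -0.02  0.2 ]  after-turn shift [ 0.02 -0.02  0.25]
```

```bash
python3 -m pendant '[[[0,0,0.2],[0.1,0,0]],[[0,0,0.1],[0,0,0]],[[0,0,0.05],[0,0,0]],[[0,0,0.03],[0,0,0]],[[0,0,0],[0,0,0]]]'; python3 plan.py 583.6 33 47 37.3
```

```text
t: 9.1
tool_pos: [585.7, 33.0, 46.7]
orientation: [1.375, 2.823, 0.003]
force: [-0.0, 0.7, -1.7]
grip_width: 37.7
t 9.1 pos [585.7  33.   46.7] jaw 38.1 tilt 0.15 F [-0.   0.7 -1.7] w 37.7 q7 0.37
now-axes shift [ 0.05 -0.06 -0.01] turn [0.03 0.01 0.19]  after-turn shift [ 0.05 -0.07 -0.01]
```

```bash
python3 -m pendant '[[[0,0,0.08],[0,0,0]],[[0,0,0.06],[0,0,0]],[[0,0,0],[0,0,0]]]'; python3 plan.py 583.6 33 47 37.3
```

```text
t: 9.35
tool_pos: [586.6, 33.0, 46.9]
orientation: [1.374, 2.821, 0.004]
force: [0.5, 0.1, -1.7]
grip_width: 38.2
t 9.35 pos [586.6  33.   46.9] jaw 38.1 tilt 0.29 F [ 0.5  0.1 -1.7] w 38.2 q7 0.37
now-axes shift [ 0.07 -0.1  -0.01] turn [0.06 0.04 0.19]  after-turn shift [ 0.07 -0.1  -0.01]
```

```bash
python3 -m pendant '[[[0.07,-0.08,0.1],[0,0,0]],[[0,0,0.1],[0,0,0]],[[0,0,0.1],[0,0,0]],[[0,0,0],[0,0,0]]]'; python3 plan.py 583.6 33 47 37.3
```

```text
t: 9.68
tool_pos: [587.8, 32.3, 47.2]
orientation: [1.371, 2.811, 0.008]
force: [0.3, 1.2, -0.9]
grip_width: 37.5
t 9.68 pos [587.8  32.3  47.2] jaw 38.0 tilt 0.84 F [ 0.3  1.2 -0.9] w 37.5 q7 0.37
now-axes shift [ 0.13 -0.12  0.  ] turn [0.15 0.14 0.17]  after-turn shift [ 0.13 -0.12  0.01]
```

The height stopped falling and the vertical force eased, so the bottle is on the floor. I release it gently with a partial opening.

```bash
python3 -m pendant '[[[0,0,0],[0,0,0]],[[0,0,0],[0,0,0]],[[0,0,0],[0,0,0]],[[0,0,0],[0,0,0]]]' 0.72; python3 plan.py 583.6 33 47 37.3;  python3 -m pendant '[[[0,0,-0.3],[0,0,0]],[[0,0,-0.6],[0,0,0]],[[0,0,-0.8],[0,0,0]],[[0,0,-1],[0,0,0]],[[0,0,-0.9],[0,0,0]],[[0,0,-0.5],[0,0,0]]]'; python3 plan.py 492 428.2 170 37.3; python3 - <<'E'
from h import *
f=cam("top")
cv2.imwrite("pics/t4.png",cv2.resize(f["image"][150:270,240:420],None,fx=4,fy=4)); g=cam("side")["image"]
cv2.imwrite("pics/s4.png",cv2.resize(g[130:290,240:400],None,fx=3.5,fy=3.5))
E
```

```text
t: 10.02
tool_pos: [588.8, 32.8, 46.8]
orientation: [1.37, 2.81, 0.011]
force: [0.5, 0.1, 0.5]
grip_width: 61.6
t 10.02 pos [588.8  32.8  46.8] jaw 38.0 tilt 0.97 F [0.5 0.1 0.5] w 61.6 q7 0.37
now-axes shift [ 0.14 -0.16 -0.01] turn [0.19 0.16 0.18]  after-turn shift [ 0.13 -0.16 -0.01]
t: 10.52
tool_pos: [583.7, 32.9, 149.5]
orientation: [1.373, 2.819, 0.002]
force: [1.0, -0.9, 0.3]
grip_width: 61.6
t 10.52 pos [583.7  32.9 149.5] jaw 38.1 tilt 0.36 F [ 1.  -0.9  0.3] w 61.6 q7 0.4
now-axes shift [14.71  6.86 -0.86] turn [0.06 0.07 0.19]  after-turn shift [14.8   6.66 -0.82]
```

View pics/s4.png

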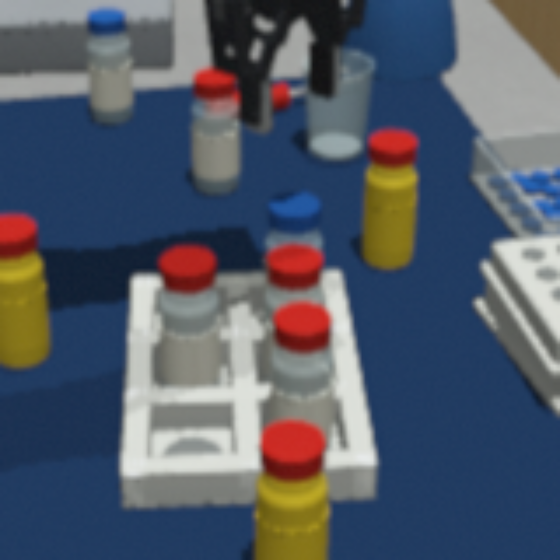

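View pics/t4.png

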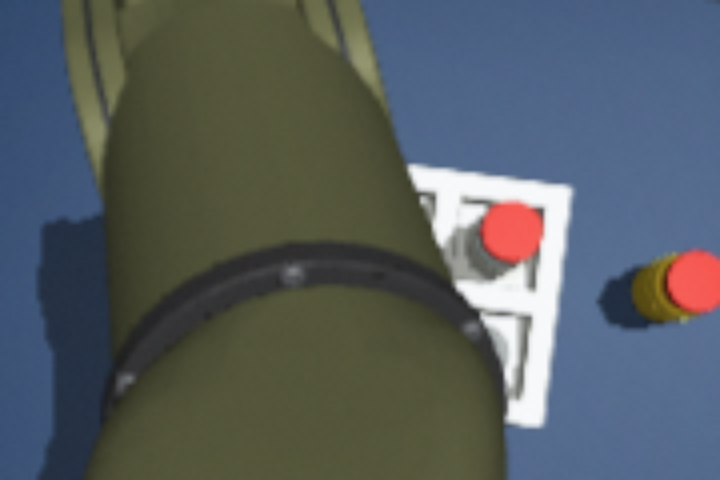

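The first bottle stands upright in the far-left cell (side crop, cap at (295,210)). Next is the second bottle.

```bash
python3 -m pendant '[[[0.5,0.2,-0.8],[0,0,0]],[[0.9,0.4,-0.5],[0,0,0]],[[1,0.45,0],[0,0,0]],[[1,0.45,0],[0,0,0]],[[1,0.45,0],[0,0,0]],[[1,0.45,0],[0,0,0]],[[1,0.45,0],[0,0,0]],[[1,0.45,0],[0,0,0]],[[1,0.45,0],[0,0,0]],[[1,0.45,0],[0,0,0]],[[1,0.45,0],[0,0,0]],[[0.9,0.45,0],[0,0,0]]]' 1; python3 plan.py 492.2 428.2 160 37.3
```

```text
t: 11.62
tool_pos: [506.4, 334.0, 169.4]
orientation: [1.399, 2.811, -0.027]
force: [-0.6, 0.4, -1.3]
grip_width: 85.5
t 11.62 pos [506.4 334.  169.4] jaw 37.1 tilt 0.97 F [-0.6  0.4 -1.3] w 85.5 q7 -0.09
now-axes shift [3.35 1.82 0.32] turn [-0.21  0.13 -0.06]  after-turn shift [3.34 1.83 0.38]
```

```bash
python3 -m pendant '[[[0.8,0.5,0],[-0.2,0.1,0]],[[0.7,0.5,0],[0,0,0]],[[0.4,0.3,0.1],[0,0,0]],[[0.2,0.1,0.1],[0,0,0]],[[0,0,0],[0,0,0]],[[0,0,0],[0,0,0]]]'; python3 plan.py 492.2 428.2 130 37.3
```

```text
t: 12.12
tool_pos: [495.1, 405.2, 156.5]
orientation: [-1.382, -2.815, 0.012]
force: [0.9, 0.1, 0.2]
grip_width: 85.4
t 12.12 pos [495.1 405.2 156.5] jaw 37.7 tilt 0.56 F [0.9 0.1 0.2] w 85.4 q7 -0.16
now-axes shift [0.8  0.48 1.06] turn [-0.14 -0.02  0.1 ]  after-turn shift [0.8  0.47 1.06]
```

```bash
python3 -m pendant '[[[0.5,0.3,0],[-0.1,0,0]],[[0.3,0.2,0],[0,0,0]],[[0.1,0,0],[0,0,0]],[[0,0,0],[0,0,0]]]'; python3 plan.py 492.2 428.2 130 37.3; python3 - <<'E'
from h import *
f=cam("wrist"); im=f["image"].copy()
for q in proj(f,np.array([[492.2,428.2,105.]])): cv2.circle(im,tuple(int(round(v)) for v in q),3,(0,255,0),-1)
cv2.imwrite("pics/w5.png",im)
E
```

```text
t: 12.45
tool_pos: [492.9, 427.8, 156.0]
orientation: [-1.393, -2.815, 0.007]
force: [-0.8, -0.5, 0.5]
grip_width: 85.5
t 12.45 pos [492.9 427.8 156. ] jaw 37.3 tilt 0.26 F [-0.8 -0.5  0.5] w 85.5 q7 -0.19
now-axes shift [ 0.03 -0.01  1.04] turn [-0.06  0.02  0.01]  after-turn shift [ 0.03 -0.01  1.04]
```

View pics/w5.png

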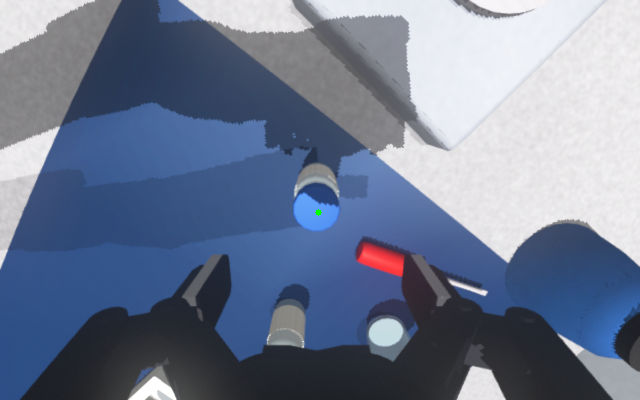

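The cap is at (316,208) and lined up with the jaws. Coming down.

```bash
python3 -m pendant '[[[0,0,0.6],[0,0,0]],[[0,0,0.8],[0,0,0]],[[0,0,0.8],[0,0,0]],[[0,0,0.7],[0,0,0]],[[0,0,0.4],[0,0,0]],[[0,0,0.1],[0,0,0]],[[0,0,0],[0,0,0]]]'; python3 plan.py 492.2 428.2 43 37.3
```

```text
t: 13.08
tool_pos: [497.4, 425.4, 71.1]
orientation: [1.398, 2.808, 0.0]
force: [0.4, 0.3, 1.7]
grip_width: 85.6
t 13.08 pos [497.4 425.4  71.1] jaw 37.1 tilt 0.27 F [0.4 0.3 1.7] w 85.6 q7 -0.2
now-axes shift [ 0.22 -0.1   1.12] turn [ 0.03  0.06 -0.05]  after-turn shift [ 0.21 -0.1   1.12]
```

```bash
python3 -m pendant '[[[0.2,-0.1,0.4],[0,0,0]],[[0,0,0.4],[0,0,0]],[[0,0,0.3],[0,0,0]],[[0,0,0],[0,0,0]],[[0,0,0],[0,0,0]]]'; python3 plan.py 492.2 428.2 43 37.3
```

```text
t: 13.5
tool_pos: [493.6, 429.5, 43.7]
orientation: [1.397, 2.807, 0.007]
force: [0.8, 0.3, 0.6]
grip_width: 85.7
t 13.5 pos [493.6 429.5  43.7] jaw 37.1 tilt 0.45 F [0.8 0.3 0.6] w 85.7 q7 -0.21
now-axes shift [-0.01 -0.08  0.03] turn [ 0.1   0.05 -0.06]  after-turn shift [-0.01 -0.08  0.03]
```

```bash
python3 -m pendant '[[[0,-0.05,0],[0.1,0.05,0]],[[0,0,0],[0,0,0]],[[0,0,0],[0,0,0]],[[0,0,0],[0,0,0]],[[0,0,0],[0,0,0]],[[0,0,0],[0,0,0]],[[0,0,0],[0,0,0]],[[0,0,0],[0,0,0]],[[0,0,0],[0,0,0]],[[0,0,0],[0,0,0]]]' 0 40; python3 plan.py 492.2 428.2 43 37.3; python3 -m pendant '[[[0,0,-0.6],[0,0,0]],[[0,0,-0.9],[0,0,0]],[[0,0,-0.9],[0,0,0]],[[0,0,-0.9],[0,0,0]],[[0,0,-0.6],[0,0,0]],[[0,0,-0.3],[0,0,0]]]';python3 plan.py 514.4 42.4 160 37.3; python3 - <<'E'
from h import *
cv2.imwrite("pics/w6.png",cam("wrist")["image"])
E
```

```text
t: 14.33
tool_pos: [493.4, 429.0, 45.0]
orientation: [1.401, 2.812, 0.002]
force: [-0.4, -0.4, 0.5]
grip_width: 37.3
t 14.33 pos [493.4 429.   45. ] jaw 37.0 tilt 0.08 F [-0.4 -0.4  0.5] w 37.3 q7 -0.21
now-axes shift [ 0.   -0.06  0.08] turn [ 0.02 -0.   -0.07]  after-turn shift [ 0.   -0.06  0.08]
t: 14.83
tool_pos: [490.7, 426.6, 149.8]
orientation: [-1.399, -2.81, 0.013]
force: [-0.4, 1.0, -1.3]
grip_width: 37.5
t 14.83 pos [490.7 426.6 149.8] jaw 37.1 tilt 0.5 F [-0.4  1.  -1.3] w 37.5 q7 -0.19
now-axes shift [-12.83  -8.51  -0.32] turn [-0.13  0.01 -0.06]  after-turn shift [-12.8   -8.56  -0.41]
```

View pics/w6.png

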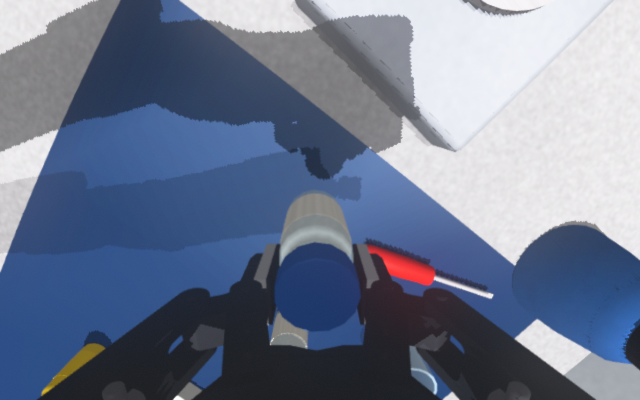

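Held upright (cap at (317,285)). I carry it to the near-left cell, a little higher so it passes over the control bottle.

```bash
python3 -m pendant '[[[-0.4,-0.3,-0.8],[0,0,0]],[[-0.8,-0.5,-0.5],[0,0,0]],[[-1,-0.67,-0.2],[0,0,0]],[[-1,-0.67,0],[0,0,0]],[[-1,-0.67,0],[0,0,0]],[[-1,-0.67,0],[0,0,0]],[[-1,-0.67,0],[0,0,0]],[[-1,-0.67,0],[0,0,0]],[[-1,-0.67,0],[0,0,0]],[[-0.8,-0.5,0],[0,0,0]],[[-0.5,-0.3,0],[0,0,0]],[[-0.3,-0.2,0],[0,0,0]]]'; python3 plan.py 514.4 42.4 150 37.3
```

```text
t: 15.88
tool_pos: [504.5, 124.4, 180.3]
orientation: [-1.381, -2.807, 0.02]
force: [0.2, -0.2, -1.0]
grip_width: 37.3
t 15.88 pos [504.5 124.4 180.3] jaw 37.6 tilt 1.06 F [ 0.2 -0.2 -1. ] w 37.3 q7 0.22
now-axes shift [-2.85 -1.67  1.22] turn [-0.25 -0.09  0.07]  after-turn shift [-2.85 -1.67  1.21]
```

```bash
python3 -m pendant '[[[-0.7,-0.4,0.2],[-0.2,-0.1,0]],[[-0.7,-0.4,0.3],[0,0,0]],[[-0.5,-0.3,0.2],[0,0,0]],[[-0.3,-0.2,0.1],[0,0,0]],[[-0.1,-0.1,0],[0,0,0]],[[0,0,0],[0,0,0]],[[0,0,0],[0,0,0]]]'; python3 plan.py 514.4 42.4 130 37.3
```

```text
t: 16.47
tool_pos: [510.5, 55.3, 156.7]
orientation: [-1.385, -2.815, 0.006]
force: [-0.8, -0.1, -1.3]
grip_width: 37.1
t 16.47 pos [510.5  55.3 156.7] jaw 37.6 tilt 0.35 F [-0.8 -0.1 -1.3] w 37.1 q7 0.33
now-axes shift [-0.51 -0.19  1.07] turn [-0.08 -0.04  0.08]  after-turn shift [-0.5  -0.19  1.07]
```

```bash
python3 -m pendant '[[[-0.4,-0.2,0.2],[0,0,0]],[[-0.15,0,0.2],[0,0,0]],[[0,0,0],[0,0,0]],[[0,0,0],[0,0,0]]]'; python3 plan.py 514.4 42.4 48 37.3; python3 - <<'E'
from h import *
g=cam("side")["image"]
cv2.imwrite("pics/s7.png",cv2.resize(g[130:290,240:400],None,fx=3.5,fy=3.5))
E
```

```text
t: 16.8
tool_pos: [516.0, 44.0, 146.2]
orientation: [-1.377, -2.819, 0.001]
force: [0.2, -0.6, -0.3]
grip_width: 37.4
t 16.8 pos [516.   44.  146.2] jaw 37.9 tilt 0.25 F [ 0.2 -0.6 -0.3] w 37.4 q7 0.35
now-axes shift [-0.03 -0.08  3.93] turn [-0.04 -0.05  0.16]  after-turn shift [-0.01 -0.09  3.93]
```

View pics/s7.png

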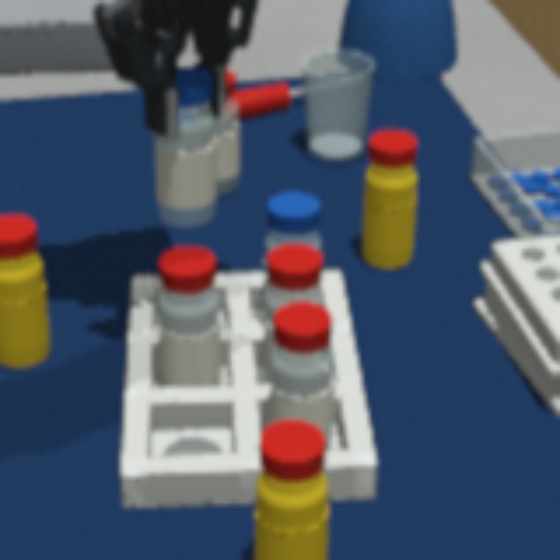

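The bottle hangs upright at crop (187,170), in line with the near-left cell column. Lowering.

```bash
python3 -m pendant '[[[-0.05,-0.1,0.5],[0,0,0]],[[0,0,0.7],[0,0,0]],[[0,0,0.7],[0,0,0]],[[0,0,0.6],[0,0,0]],[[0,0,0.3],[0,0,0]],[[0,0,0],[0,0,0]],[[0,0,0],[0,0,0]]]'; python3 plan.py 514.4 42.4 48 37.3
```

```text
t: 17.43
tool_pos: [517.5, 45.2, 75.4]
orientation: [-1.374, -2.825, -0.007]
force: [0.8, 0.5, -0.5]
grip_width: 37.4
t 17.43 pos [517.5  45.2  75.4] jaw 38.1 tilt 0.27 F [ 0.8  0.5 -0.5] w 37.4 q7 0.33
now-axes shift [-0.01 -0.17  1.09] turn [ 0.06 -0.03  0.21]  after-turn shift [-0.01 -0.16  1.09]
```

```bash
python3 -m pendant '[[[0,-0.2,0.3],[0,0,0]],[[0,0,0.3],[0,0,0]],[[0,0,0.2],[0,0,0]],[[0,0,0],[0,0,0]],[[0,0,0],[0,0,0]]]'; python3 plan.py 514.4 42.4 48 37.3
```

```text
t: 17.85
tool_pos: [516.7, 43.5, 57.3]
orientation: [1.371, 2.821, 0.014]
force: [0.4, 0.4, -1.5]
grip_width: 37.2
t 17.85 pos [516.7  43.5  57.3] jaw 38.2 tilt 0.59 F [ 0.4  0.4 -1.5] w 37.2 q7 0.32
now-axes shift [ 0.02 -0.1   0.37] turn [0.15 0.01 0.22]  after-turn shift [ 0.02 -0.1   0.37]
```

```bash
python3 -m pendant '[[[0,-0.1,0.25],[0.1,0,0]],[[0,0,0.15],[0,0,0]],[[0,0,0.1],[0,0,0]],[[0,0,0],[0,0,0]]]'; python3 plan.py 514.4 42.4 48 37.3;  python3 -m pendant '[[[0,-0.1,0.1],[0,0,0]],[[0,0,0.1],[0,0,0]],[[0,0,0],[0,0,0]]]'; python3 plan.py 514.4 42.4 48 37.3
```

```text
t: 18.18
tool_pos: [516.6, 41.4, 49.5]
orientation: [1.371, 2.819, 0.006]
force: [0.3, -0.1, -0.6]
grip_width: 37.4
t 18.18 pos [516.6  41.4  49.5] jaw 38.1 tilt 0.46 F [ 0.3 -0.1 -0.6] w 37.4 q7 0.32
now-axes shift [ 0.09 -0.05  0.06] turn [0.09 0.07 0.21]  after-turn shift [ 0.09 -0.05  0.06]
t: 18.43
tool_pos: [517.1, 40.8, 49.4]
orientation: [1.367, 2.813, 0.012]
force: [0.1, -1.0, -2.3]
grip_width: 37.5
t 18.43 pos [517.1  40.8  49.4] jaw 38.2 tilt 0.89 F [ 0.1 -1.  -2.3] w 37.5 q7 0.32
now-axes shift [ 0.12 -0.05  0.06] turn [0.19 0.12 0.22]  after-turn shift [ 0.12 -0.05  0.06]
```

Height stopped at 49.4 (49 expected), so it is seated. Releasing.

```bash
python3 -m pendant '[[[0,0,0],[0,0,0]],[[0,0,0],[0,0,0]],[[0,0,0],[0,0,0]],[[0,0,0],[0,0,0]]]' 0.72; python3 plan.py 514.4 42.4 48 37.3;  python3 -m pendant '[[[0,0,-0.3],[0,0,0]],[[0,0,-0.6],[0,0,0]],[[0,0,-0.9],[0,0,0]],[[0,0,-1],[0,0,0]],[[0,0,-1],[0,0,0]],[[0,0,-1],[0,0,0]],[[0,0,-0.5],[0,0,0]],[[0,0,-0.3],[0,0,0]]]'; python3 plan.py 496.5 -394.6 200 76.4; python3 - <<'E'
from h import *
g=cam("side")["image"]
cv2.imwrite("pics/s8.png",cv2.resize(g[130:290,240:400],None,fx=3.5,fy=3.5))
E
```

```text
t: 18.77
tool_pos: [517.6, 40.9, 49.3]
orientation: [1.367, 2.813, 0.013]
force: [0.4, 0.5, -0.5]
grip_width: 61.7
t 18.77 pos [517.6  40.9  49.3] jaw 38.2 tilt 0.97 F [ 0.4  0.5 -0.5] w 61.7 q7 0.32
now-axes shift [ 0.13 -0.07  0.05] turn [0.2  0.13 0.22]  after-turn shift [ 0.12 -0.07  0.05]
t: 19.43
tool_pos: [512.4, 40.3, 193.8]
orientation: [1.37, 2.82, 0.005]
force: [0.1, -0.0, 0.1]
grip_width: 61.6
t 19.43 pos [512.4  40.3 193.8] jaw 38.2 tilt 0.41 F [ 0.1 -0.   0.1] w 61.6 q7 0.37
now-axes shift [-13.28 -11.25  -0.25] turn [ 0.05  0.09 -9.55]  after-turn shift [ -3.47 -17.06  -0.25]
```

View pics/s8.png

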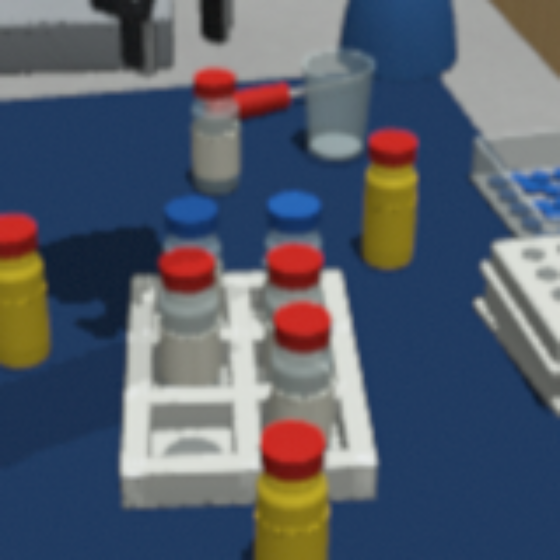

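Both blue bottles stand in their cells (caps at crop (190,215) and (295,210)). Now over to the reader, at z about 200, turning the jaw to 76°.

```bash
python3 -m pendant '[[[-0.4,-0.3,-0.1],[0,0,-1]],[[-0.7,-0.7,-0.1],[0,0,-1]],[[-0.69,-0.72,0],[0,0,-1]],[[-0.64,-0.77,0],[0,0,-1]],[[-0.59,-0.81,0],[0,0,-1]],[[-0.53,-0.85,0],[0,0,-1]],[[-0.46,-0.89,0],[0,0,-1]],[[-0.39,-0.92,0],[0,0,-1]],[[-0.33,-0.94,0],[0,0,-1]],[[-0.26,-0.96,0],[0,0,-0.5]],[[-0.24,-0.97,0],[0,0,0]],[[-0.24,-0.97,0],[0,0,0]]]' 0.72; python3 plan.py 496.5 -394.6 190 76.4
```

```text
t: 20.48
tool_pos: [513.5, -249.3, 189.8]
orientation: [-0.298, -3.122, -0.015]
force: [0.1, -0.2, -0.2]
grip_width: 61.5
t 20.48 pos [ 513.5 -249.3  189.8] jaw 79.1 tilt 0.65 F [ 0.1 -0.2 -0.2] w 61.5 q7 1.44
now-axes shift [-0.43 -5.84 -0.06] turn [ 0.13 -0.1   0.68]  after-turn shift [-0.71 -5.81 -0.01]
```

```bash
python3 -m pendant '[[[-0.1,-0.9,0],[0.1,0,0.5]],[[-0.1,-0.9,0],[0,0,0]],[[-0.1,-0.8,0],[0,0,0]],[[-0.1,-0.7,0],[0,0,0]],[[0,-0.5,0],[0,0,0]],[[0,-0.3,0],[0,0,0]],[[0,-0.1,0],[0,0,0]],[[0,0,0],[0,0,0]]]'; python3 plan.py 496.5 -394.6 190 76.4; python3 - <<'E'
from h import *
f=cam("wrist"); im=f["image"].copy(); H=hsv(f)
m=(H[...,0]>100)&(H[...,0]<125)&(H[...,1]>120)&(H[...,2]>60)
for b,st,ce in blobs(m,200):
    P,uv=pts(f,b); t=P[(P[:,2]>124)&(P[:,2]<136)]
    if len(t)>50:
        r=cv2.minAreaRect(t[:,:2].astype(np.float32)); print(ce.round(),len(t),np.median(t[:,2]),r)
for q in proj(f,np.array([[496.5,-394.6,130]])): cv2.circle(im,tuple(int(round(v)) for v in q),3,(0,255,0),-1)
cv2.imwrite("pics/w9.png",im)
E
```

```text
t: 21.15
tool_pos: [492.5, -364.9, 180.1]
orientation: [-0.368, -3.099, -0.008]
force: [-0.6, 1.3, -0.5]
grip_width: 61.3
t 21.15 pos [ 492.5 -364.9  180.1] jaw 76.4 tilt 1.21 F [-0.6  1.3 -0.5] w 61.3 q7 1.6
now-axes shift [-0.42 -1.11 -0.41] turn [ 0.04 -0.3   0.01]  after-turn shift [-0.43 -1.12 -0.4 ]
[281. 234.] 534 130.58636915194296 ((498.7713928222656, -395.82806396484375), (12.401392936706543, 35.25721740722656), 76.8188247680664)
```

View pics/w9.png

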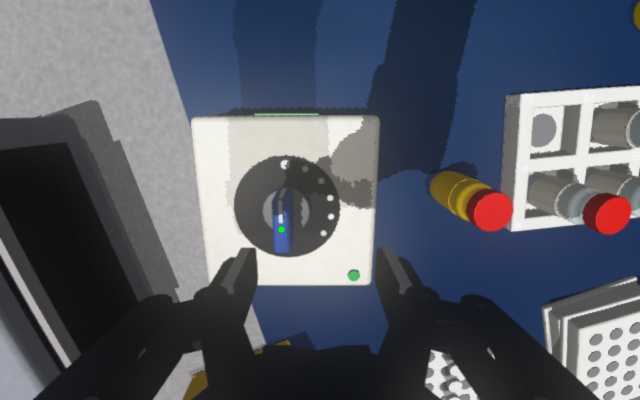

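The knob shows at (283,225) with its pointer upward towards the rest dot (285,163). Its yaw is 76.8° and its top is at 130 mm, both as expected. Aligning and descending.

```bash
python3 -m pendant '[[[-0.3,-0.7,0],[0,-0.3,0]],[[0,-0.4,0],[0,0,0]],[[0,-0.1,0],[0,0,0]],[[0,0,0],[0,0,0]],[[0,0,0],[0,0,0]]]'; python3 plan.py 496.5 -395.2 100 76.5
```

```text
t: 21.62
tool_pos: [495.3, -388.8, 180.1]
orientation: [0.355, 3.121, 0.013]
force: [-0.3, 0.1, 0.9]
grip_width: 61.3
t 21.62 pos [ 495.3 -388.8  180.1] jaw 77.0 tilt 0.49 F [-0.3  0.1  0.9] w 61.3 q7 1.65
now-axes shift [-0.11 -0.27  3.2 ] turn [ 0.12 -0.01  0.13]  after-turn shift [-0.11 -0.24  3.21]
```

```bash
python3 -m pendant '[[[-0.1,-0.25,0.4],[0.1,0,0.1]],[[0,0,0.6],[0,0,0]],[[0,0,0.5],[0,0,0]],[[0,0,0.2],[0,0,0]],[[0,0,0],[0,0,0]],[[0,0,0],[0,0,0]]]'; python3 plan.py 496.5 -395.2 101 76.5
```

```text
t: 22.12
tool_pos: [498.6, -392.1, 134.7]
orientation: [-0.36, -3.121, -0.003]
force: [-0.1, -0.4, 0.2]
grip_width: 61.5
t 22.12 pos [ 498.6 -392.1  134.7] jaw 76.8 tilt 0.12 F [-0.1 -0.4  0.2] w 61.5 q7 1.62
now-axes shift [ 0.05 -0.14  1.35] turn [ 0.03 -0.01  0.08]  after-turn shift [ 0.05 -0.14  1.35]
```

```bash
python3 -m pendant '[[[0.05,-0.14,0.4],[0,0,0]],[[0,0,0.4],[0,0,0]],[[0,0,0.3],[0,0,0]],[[0,0,0.15],[0,0,0]],[[0,0,0],[0,0,0]],[[0,0,0],[0,0,0]]]'; python3 plan.py 496.5 -395.2 101 76.5
```

```text
t: 22.62
tool_pos: [497.1, -395.7, 100.9]
orientation: [0.36, 3.12, 0.002]
force: [-0.3, 0.2, -0.5]
grip_width: 61.7
t 22.62 pos [ 497.1 -395.7  100.9] jaw 76.8 tilt 0.1 F [-0.3  0.2 -0.5] w 61.7 q7 1.6
now-axes shift [ 0.03  0.01 -0.  ] turn [0.02 0.01 0.08]  after-turn shift [ 0.03  0.01 -0.  ]
```

Well placed. Closing on the knob.

```bash
python3 -m pendant '[[[0,0,0],[0,0,0]],[[0,0,0],[0,0,0]],[[0,0,0],[0,0,0]],[[0,0,0],[0,0,0]],[[0,0,0],[0,0,0]],[[0,0,0],[0,0,0]],[[0,0,0],[0,0,0]],[[0,0,0],[0,0,0]],[[0,0,0],[0,0,0]],[[0,0,0],[0,0,0]]]' 0 60; python3 plan.py 496.5 -395.2 101 76.5; python3 - <<'E'
from h import *
cv2.imwrite("pics/w10.png",cam("wrist")["image"])
E
```

```text
t: 23.45
tool_pos: [498.0, -394.6, 102.1]
orientation: [0.36, 3.118, 0.004]
force: [0.8, 1.0, -1.3]
grip_width: 12.0
t 23.45 pos [ 498.  -394.6  102.1] jaw 76.8 tilt 0.21 F [ 0.8  1.  -1.3] w 12.0 q7 1.6
now-axes shift [ 0.05 -0.04  0.04] turn [0.04 0.04 0.09]  after-turn shift [ 0.05 -0.04  0.04]
```

View pics/w10.png

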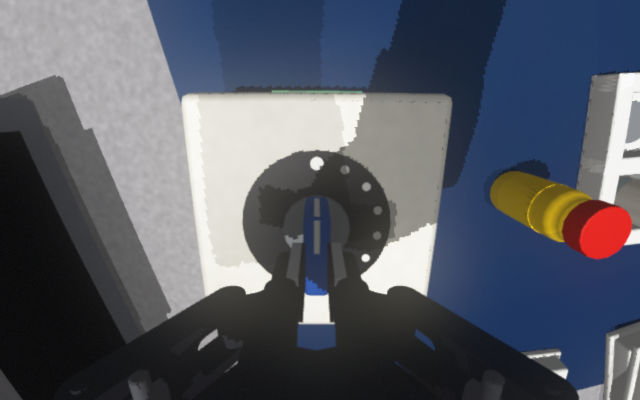

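Gripped squarely (12 mm reading, the usual 2 mm low), pointer still at the rest dot (317,163). Both bottles are in, so I turn clockwise (+wz) in stages from jaw 76.8° towards 1.8°.

```bash
python3 -m pendant '[[[0,0,0],[0,0,0.4]],[[0,0,0],[0,0,0.7]],[[0,0,0],[0,0,0.8]],[[0,0,0],[0,0,0.8]],[[0,0,0],[0,0,0.8]],[[0,0,0],[0,0,0.8]],[[0,0,0],[0,0,0.6]]]'; python3 plan.py 497.5 -395.2 101.5 1.8
```

```text
t: 24.08
tool_pos: [497.8, -395.1, 102.1]
orientation: [0.917, 3.002, 0.004]
force: [-0.1, -0.1, -1.3]
grip_width: 11.8
t 24.08 pos [ 497.8 -395.1  102.1] jaw 56.0 tilt 0.19 F [-0.1 -0.1 -1.3] w 11.8 q7 1.33
now-axes shift [ 0.01 -0.01  0.02] turn [ 0.05  0.   13.55]  after-turn shift [-0.   -0.01  0.02]
```

```bash
python3 -m pendant '[[[0,0,0],[0,0,0.8]],[[0,0,0],[0,0,0.9]],[[0,0,0],[0,0,0.9]],[[0,0,0],[0,0,0.9]],[[0,0,0],[0,0,0.9]],[[0,0,0],[0,0,0.9]],[[0,0,0],[0,0,0.8]],[[0,0,0],[0,0,0.7]],[[0,0,0],[0,0,0.5]]]'; python3 plan.py 497.5 -395.2 101.5 1.8
```

```text
t: 24.83
tool_pos: [497.0, -395.7, 102.0]
orientation: [1.691, 2.646, 0.001]
force: [-0.7, 0.6, -0.5]
grip_width: 11.6
t 24.83 pos [ 497.  -395.7  102. ] jaw 24.8 tilt 0.07 F [-0.7  0.6 -0.5] w 11.6 q7 0.93
now-axes shift [0.01 0.03 0.02] turn [0.02 0.01 5.76]  after-turn shift [0.02 0.02 0.02]
```

```bash
python3 -m pendant '[[[0,0,0],[0,0,0.8]],[[0,0,0],[0,0,0.8]],[[0,0,0],[0,0,0.7]],[[0,0,0],[0,0,0.6]],[[0,0,0],[0,0,0.5]],[[0,0,0],[0,0,0.3]],[[0,0,0],[0,0,0]]]'; python3 plan.py 497.5 -395.2 101.5 1.8;python3 - <<'E'
from h import *
cv2.imwrite("pics/w11.png",cam("wrist")["image"])
E
```

```text
t: 25.42
tool_pos: [496.6, -395.8, 102.0]
orientation: [2.041, 2.387, -0.002]
force: [0.1, 0.2, -1.2]
grip_width: 11.1
t 25.42 pos [ 496.6 -395.8  102. ] jaw 8.9 tilt 0.08 F [ 0.1  0.2 -1.2] w 11.1 q7 0.73
now-axes shift [0.02 0.04 0.02] turn [-0.01  0.02  1.79]  after-turn shift [0.02 0.04 0.02]
```

View pics/w11.png

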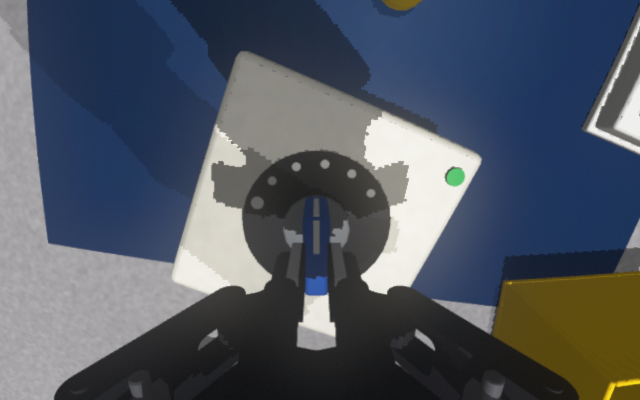

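The knob follows the jaw: its pointer (316,200) is just short of the third dot (325,163), at about 68°. Turning the last 7°.

```bash
python3 -m pendant '[[[0,0,0],[0,0,0.5]],[[0,0,0],[0,0,0.5]],[[0,0,0],[0,0,0.5]],[[0,0,0],[0,0,0.4]],[[0,0,0],[0,0,0]],[[0,0,0],[0,0,0]]]'; python3 plan.py 497.5 -395.2 101.5 1.8
```

```text
t: 25.97
tool_pos: [496.3, -395.8, 102.1]
orientation: [2.201, 2.242, -0.002]
force: [0.3, -0.0, -0.8]
grip_width: 11.4
t 25.97 pos [ 496.3 -395.8  102.1] jaw 1.1 tilt 0.07 F [ 0.3 -0.  -0.8] w 11.4 q7 0.64
now-axes shift [0.02 0.05 0.02] turn [-0.01  0.02 -0.19]  after-turn shift [0.02 0.05 0.02]
```

```bash
python3 -m pendant '[[[0,0,0],[0,0,0]],[[0,0,0],[0,0,0]],[[0,0,0],[0,0,0]],[[0,0,0],[0,0,0]],[[0,0,0],[0,0,0]],[[0,0,0],[0,0,0]]]'; python3 plan.py 497.5 -395.2 101.5 1.8; python3 - <<'E'
from h import *
cv2.imwrite("pics/w12.png",cam("wrist")["image"]); f=cam("top")
a=cv2.resize(f["image"][180:280,260:400],None,fx=4,fy=4);cv2.imwrite("pics/t12.png",a)
H=hsv(f);m=(H[...,0]>100)&(H[...,0]<125)&(H[...,1]>150)&(H[...,2]>110)
for b,st,ce in blobs(m[190:245,280:400],30):
    F=np.zeros((400,640),bool);F[190:245,280:400]=b;P,uv=pts(f,F);t=P[P[:,2]>P[:,2].max()-8];print((ce+[280,190]).round(),len(t),t.mean(0).round(1))
cv2.imwrite("pics/s12.png",cam("side")["image"])
print(manip.get_state()["joint_vel"].round(4))
E
```

```text
t: 26.47
tool_pos: [496.3, -395.8, 102.1]
orientation: [2.199, 2.243, -0.002]
force: [0.0, 0.4, -0.5]
grip_width: 11.4
t 26.47 pos [ 496.3 -395.8  102.1] jaw 1.1 tilt 0.06 F [ 0.   0.4 -0.5] w 11.4 q7 0.64
now-axes shift [0.02 0.05 0.02] turn [-0.01  0.01 -0.16]  after-turn shift [0.02 0.05 0.02]
[308. 198.] 159 [587.1  34.1 108.5]
[305. 228.] 158 [515.7  41.2 108.2]
[-0.0009  0.0004  0.0002 -0.0004 -0.001   0.0001 -0.0004]
```

View pics/w12.png

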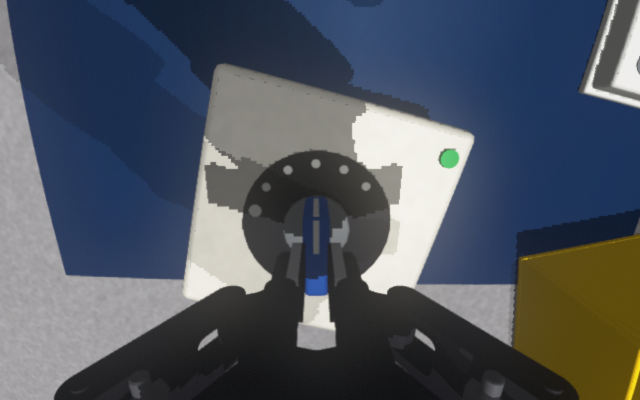

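View pics/t12.png

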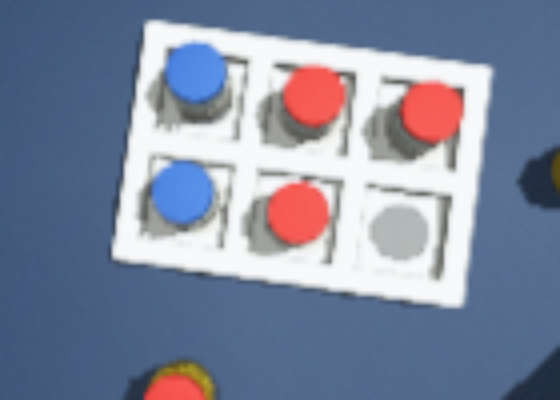

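View pics/s12.png

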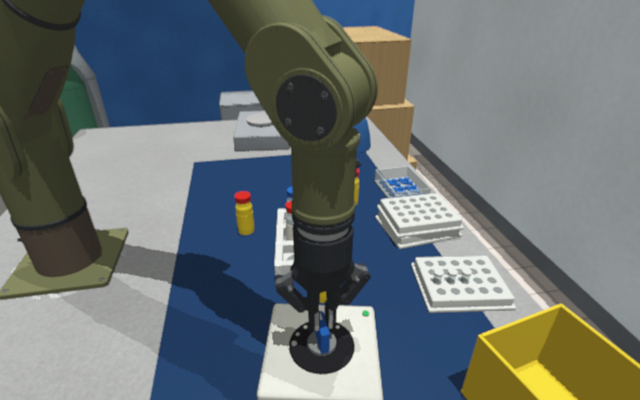

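The knob's pointer (316,200) lines up with the third small dot (316,163), and the hold is steady. Both blue caps are in the left cells with tops at 108 mm, the same as the red-capped bottles there. Handing in.

```bash
python3 -c "
from bench import manip
print(manip.hand_in())"
```

```text
the job is handed in; nothing more can be done
None
```

I stood both blue-capped bottles in the two left-hand cells of the crate. I then gripped the selector at rest, turned it about 75.7° clockwise to the third click, and handed in at about 26.6 s while still holding it.

- **Bottles:** the last top view shows both upright. Their cap tops are at about 108 mm, level with the red-capped bottles in the crate. They sit about 4 mm and 2 mm off their cell centres, within the 7 mm clearance.
- **Selector:** in the last wrist view the pointer lines up with the third click dot. Over the last 0.5 s the jaw angle held at 1.1° and the joint speeds were about zero. I could not read the contact force on the knob directly. The grip was set to 60 N.
- **Left in place:** in the last top view the crate's red-capped bottles look undisturbed. I did not re-measure the control bottle and the beaker at the end, but they looked unmoved in the side view after the second bottle was set down.
- **Disagreements:** the first grip closed too high, on the shoulder of the bottle (35.7 mm). I reopened, went lower and gripped again, reading 37.7 mm. The width reading ran about 2 mm under the true size on both the bottles and the knob. I judged the set-downs mainly by the height stopping where expected, because the force reading was too noisy to rely on.

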